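# Find the concealed catch of the battery case

## Robot

A 6-joint arm with a two-finger parallel gripper is mounted at the origin on the work surface. World frame = base frame: x ahead of the robot, y to its left, z up, the work surface at z = 0. Lengths are in m, angles in rad, forces in N, time in s.
With the tool pointing down it reaches from about 0.275 to 0.825 m from the base axis. Payload 5.2 kg.
Tool frame: the origin (TCP) lies at the centre of the arm's flange, where the gripper is bolted on; the fingertips stand 186 mm ahead of it and the grasp point (between the pads) lies 167 mm ahead of it; z points along the fingers, y is the direction in which the jaws open and shut (so a half turn about z gives the same grasp; the last joint's range is limited). The gripper opens to 93 mm and grips with 3 to 60 N. Pads are 15 mm wide; open, the fingers measure 128 mm over their backs; the gripper's body (75 mm by 188 mm) begins 65 mm behind the grasp point.
Start: joints at [0.935, 0.259, 1.535, -0, 1.348, -0.203], TCP at [0.231, 0.499, 0.405] pointing down, gripper open.
Joint ranges: [-3.14, 3.14], [-0.91, 2.08], [0.19, 2.58], [-1.22, 4.36], [0.22, 2.71], [-3.12, 3.12]. Speed limits (rad/s): [2.57, 2.57, 3.14, 3.14, 3.14, 3.14].

## Interface

Orientations are given as a 3x3 rotation matrix whose columns are the frame's x, y, z axes.
In Python, from cell import bot gives the robot as it stands. The module is installed in compiled form; this text tells all that it offers.
- The arm moves only by the tool drive_tool, never from a script. Its argument "increments" is one flat list of numbers, 5 for each row, row after row: the shift along the tool's x, y, z in mm, then the turn about the tool's z in rad, then the finger opening in mm, from 0 to 93. In form: [tx, ty, tz, twist, fingers, tx, ty, tz, twist, fingers, ...]. A call has exactly 10 rows; each row shifts and turns the pose as measured when the row begins, along the tool's axes as they then stand; what a row does not reach is not made up. A row lasts 1/12 s, in which the tool goes at most 41.7 mm and 7.16 degrees, less where a joint would pass 70% of its speed; a pose out of reach is approached as far as the arm can. A call with a gripper value outside its range is refused whole. The fingers move at their own pace and stop on an object; "newtons" is the grip in N (left out, the last holds). Time passes only in rows, so rows that do not move let the fingers close, or fill a call up. It gives the time, the measured TCP pose, the force and the opening at its end, in the units of the state.
- bot.observe(): the state, without advancing time (a new reading comes with each control period).
- bot.read_camera(name): name is "side" or "top"; returns (picture, depth): 384x512x3 uint8, blue, green, red; 384x512 float32, m along the optical axis (not along the pixel's ray), 0 where there is no reading.
- bot.get_calibration(name): a dict with "intrinsics" (3x3 intrinsics, pixels), "cam_to_world" (4x4, takes a point from camera to world coordinates). Camera axes: x right, y down, z forward; pixel columns grow to the right and rows downward; lengths in m; the calibration is good to about 2 mm. A picture is of the moment at which its call begins. get_calibration takes no time and is no camera call.
- bot.sign_off(): hands the job in, once; it reports no verdict.
Trained networks look in the newest picture that a camera, given by its name, has taken for a name from the list of things; names that differ only in an ending like _2 or _b are one class to them, and where a whole thing is asked for, a point or a joint stands for the part that bears it (a point fixed in the world has none). Each returns a list of dicts, best first, with "score" (0 to 1); they miss things now and then, are a little off and sometimes report something else, mostly with a low value. They report only what shows in the picture. A call takes as long as a camera call.
- bot.recognise(camera, target): "bbox" ([left, top, right, bottom] in pixels, round what is visible of it).
The state is a dict: "time": time; "joints": joint angles; "joint_vel": joint speeds; "effort": joint torques, N m; "eef_pos": TCP position; "tool_rot": TCP orientation; "ft_force": force on the tool from outside, world axes, zero at the start; "wrist_torque": the same for the moment, N m; "width": finger opening in m.
Only numpy, scipy, OpenCV 4.12 (cv2) and the standard library are available. Lean on these libraries where they do the work, as an engineer would, in place of code of your own. Each camera call takes 0.05 s, during which the arm holds its last target. There are 200 camera calls.

## Task

One of the six flush white discs in the top of the battery case is a concealed catch that gives under a fingertip; the other five are solid and look the same. Feel from disc to disc with the fingertips until you find it, press it fully home so that the orange battery flap pops up, and draw clear. Do not touch the flap itself, and do not lift or shift the hammer, caster, hinge or bracket.

Things in the scene. Friction and masses are not known exactly. Their poses are not given: they have to be found in the camera images.
- case: grey-topped battery case bolted to the bench, 260 x 240 mm, 55 mm high (flat top at z = 0.055); origin at the centre of its underside. Its +x runs from the discs towards the orange flap. Six like white discs (53 mm across, in 55 mm wells) lie in its top, 1 mm below the panel: two rows of three along y, rows 72 mm apart, neighbours 70 mm. Five are solid; one, different each time, is the catch.
- catch (a joint): travel of the catch disc: 0 = up (looks like the other five), 0.006 m = fully home. It slides straight down into its well against about 4 to 6 N, has no return spring, stays where it is left and is linked to the flap. It does not tell which disc it is. The pressing fingertips must lie within the 55 mm well.
- flap: orange battery flap, 68 x 138 x 4 mm, flush in the top of the case beyond the discs; origin on its hinge line (the edge nearest the discs), at its upper face. Pressing the catch tips its free +x edge up, about 0.66 rad (40 mm) with the catch fully home.
- flap_edge (a point): middle of the flap's free edge, upper face
- disc0 (a point): centre of the upper face of one of the six discs, near row (the row farther from the flap), -y end in the case's frame; whether solid or the catch is not known
- disc1 (a point): centre of the upper face of one of the six discs, near row (the row farther from the flap), middle in the case's frame; whether solid or the catch is not known
- disc2 (a point): centre of the upper face of one of the six discs, near row (the row farther from the flap), +y end in the case's frame; whether solid or the catch is not known
- disc3 (a point): centre of the upper face of one of the six discs, row next to the flap, -y end in the case's frame; whether solid or the catch is not known
- disc4 (a point): centre of the upper face of one of the six discs, row next to the flap, middle in the case's frame; whether solid or the catch is not known
- disc5 (a point): centre of the upper face of one of the six discs, row next to the flap, +y end in the case's frame; whether solid or the catch is not known
- hammer: bystander: red plastic hammer lying on the bench beside the case, 170 mm handle along its x, head 80 mm across and 40 mm high; origin on the bench under its middle
- caster: bystander: black nylon wheel caster on its 60 mm square steel plate, wheel up, 70 mm high; origin under the plate's centre
- hinge: bystander: chrome door hinge lying flat, 72 x 90 mm, 12 mm high; origin under its centre
- bracket: bystander: aluminium angle bracket, 60 x 40 mm foot, 60 mm high; origin under the foot's centre

How it is judged:
At the end, for the whole second after the job is handed in: the catch is at least 5 mm of its 6 mm down, the flap stands open by more than 0.5 rad, and hammer, caster, hinge and bracket are within 20 mm of where they started (value of joint catch above 0.005 m and angle between flap's own z axis and vertical above 0.5 rad and not (distance of hammer from where it was at the start of the episode above 0.02 m) and not (distance of caster from where it was at the start of the episode above 0.02 m) and not (distance of hinge from where it was at the start of the episode above 0.02 m) and not (distance of bracket from where it was at the start of the episode above 0.02 m)); the robot touches nothing.
It fails at once if hammer, caster, hinge or bracket lifted or shifted by more than 20 mm (distance of any of hammer, caster, hinge, bracket from where it was at the start of the episode above 0.02 m).
It fails at once if the robot touches the flap (more than 1 N) (contact force between the arm and flap above 1 N).
It fails at once if the fingers touch the flap (more than 1 N) (contact force between the fingers and flap above 1 N).
It also fails if it takes over 48 s, if anything falls off the work surface, if the arm or the gripper's body presses on something with over 40 N, if the wrist force passes 120 N, or if a joint passes its speed limit or range.

## Working session

There is one attempt and no reset: what is moved stays moved. The work goes in short steps, Python scripts to look and compute and a tool call to move; the robot and the scene stay as the last step left them, time stands still between calls to the robot, and variables do not carry over. Pictures are saved under pics/ and viewed, about 8 in all and at most 12, crops included, and the job is handed in when it is done.

Besides the shell and the picture viewer there is one more tool, called after "Request:" as a command line: name --argument value ..., lists and objects as JSON in quotes. drive_tool: Moves the arm, as the interface text tells. Its arguments: {"type":"object","properties":{"increments":{"type":"array","items":{"type":"number"}},"newtons":{"type":"number"}},"required":["increments"]}

```bash
mkdir -p pics; python3 - <<'E'
from cell import bot
import cv2, numpy as np
for n in ("top","side"):
    im,d=bot.read_camera(n); cv2.imwrite(f"pics/{n}0.png",im); np.save(f"{n}0.npy",d)
    c=bot.get_calibration(n); print(n,np.round(c["intrinsics"],1).tolist(),np.round(c["cam_to_world"],4).tolist())
for t in ("case","flap","disc0","hammer","caster","hinge","bracket"):
    print(t,[(np.round(r["bbox"]).tolist(),round(r["score"],2)) for r in bot.recognise("top",t)][:7])
s=bot.observe(); print(s["time"],s["eef_pos"],np.round(s["tool_rot"],3).tolist(),s["ft_force"],s["width"])
E
```

```text
top [[380.2, 0.0, 259.9], [0.0, 380.2, 197.7], [0.0, 0.0, 1.0]] [[0.0236, -0.99, 0.1392, 0.4617], [-0.9996, -0.0254, -0.0112, 0.0609], [0.0146, -0.1388, -0.9902, 1.1256], [0.0, 0.0, 0.0, 1.0]]
side [[435.6, 0.0, 260.6], [0.0, 435.6, 191.9], [0.0, 0.0, 1.0]] [[-0.9993, -0.0275, 0.0236, 0.5862], [-0.0336, 0.4558, -0.8894, 0.9566], [0.0137, -0.8897, -0.4564, 0.5504], [0.0, 0.0, 0.0, 1.0]]
case [([208.0, 176.0, 314.0, 287.0], 0.76)]
flap [([245.0, 189.0, 297.0, 218.0], 0.94)]
disc0 [([212.0, 177.0, 316.0, 284.0], 0.78)]
hammer [([172.0, 174.0, 204.0, 246.0], 0.57)]
caster [([328.0, 220.0, 349.0, 241.0], 0.64), ([211.0, 176.0, 319.0, 284.0], 0.26)]
hinge [([284.0, 157.0, 318.0, 187.0], 0.77)]
bracket [([241.0, 140.0, 254.0, 170.0], 0.85)]
0.45 [0.23066881 0.49928222 0.40469355] [[-0.908, 0.419, -0.0], [0.419, 0.908, -0.0], [0.0, -0.0, -1.0]] [0.30935923 0.25661596 0.68253437] 0.09289136751604014
```

```bash
python3 - <<'E'
import cv2
im=cv2.imread("pics/top0.png")[120:300,140:380]
cv2.imwrite("pics/top0c.png",cv2.resize(im,None,fx=3.3,fy=3.3,interpolation=cv2.INTER_CUBIC))
E
```

```text
(no output)
```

View pics/top0c.png

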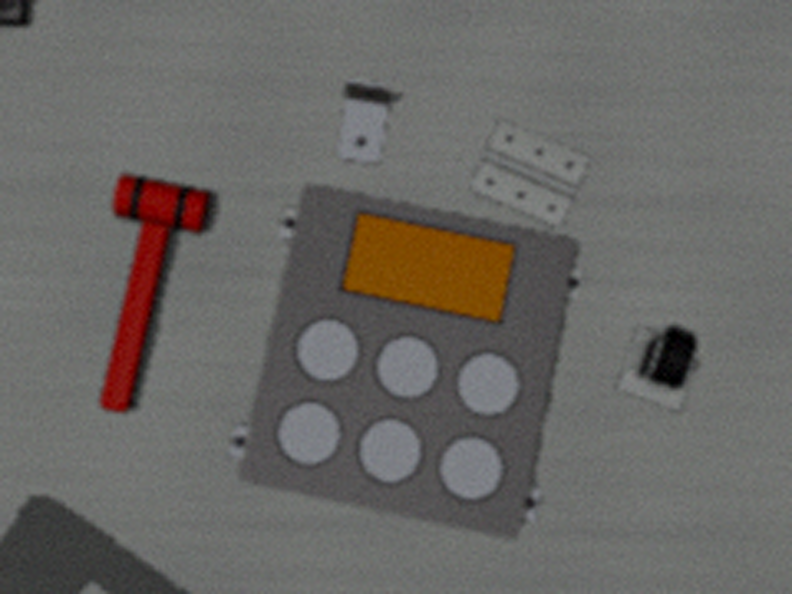

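View pics/side0.png

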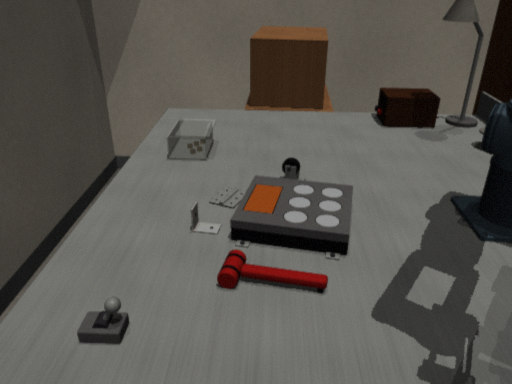

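The crop of the top camera shows the case with its flap away from the robot. The disc centres are near crop pixels (309,433), (390,450), (471,468) and (328,350), (407,366), (488,383). The hammer lies to the left, the caster to the right, and the bracket and hinge beyond the flap. The side view agrees.

```bash
cat > h.py <<'E'
from cell import bot
import cv2, numpy as np
def ray(n,px,z):
    c=bot.get_calibration(n); K=np.array(c["intrinsics"]);T=np.array(c["cam_to_world"])
    d=T[:3,:3]@np.linalg.solve(K,np.array([px[0],px[1],1.])); return T[:3,3]+d*(z-T[2,3])/d[2]
E
python3 - <<'E'
from h import *
im=cv2.imread("pics/top0.png"); g=cv2.GaussianBlur(cv2.cvtColor(im,cv2.COLOR_BGR2GRAY),(3,3),0)
guess=np.array([(471,468),(390,450),(309,433),(488,383),(407,366),(328,350)])/3.3+[140,120]
P=[]
for u,v in guess:
    x0,y0=int(u)-12,int(v)-12; w=g[y0:y0+25,x0:x0+25]
    t,m=cv2.threshold(w,0,255,cv2.THRESH_OTSU)
    n,l,s,c=cv2.connectedComponentsWithStats(m); k=l[12,12]
    P.append(ray("top",c[k]+[x0,y0],.054)); print(np.round(c[k]+[x0,y0],1),s[k][4],np.round(P[-1],4))
P=np.array(P)[:,:2]
M=np.array([(x,y) for x in(-36,36) for y in(-70,0,70)])/1000
A=P-P.mean(0); U,S,Vt=np.linalg.svd(M.T@A); R=(U@Vt).T
print("mean",P.mean(0),"yaw",np.arctan2(R[1,0],R[0,0]),"scale",S.sum()/(M**2).sum()); F=M@R.T+P.mean(0)
print(np.round(F,4).tolist(), np.round((P-F)*1000,1).tolist())
hsv=cv2.cvtColor(im,cv2.COLOR_BGR2HSV); m=cv2.inRange(hsv,(8,120,60),(25,255,255)); m[:180]=0;m[230:]=0
c=max(cv2.findContours(m,0,2)[0],key=cv2.contourArea); b=cv2.boxPoints(cv2.minAreaRect(c))
q=np.array([ray("top",p,.055)[:2] for p in b]); print("flap case-frame rel to disc mean",np.round((q-P.mean(0))@R,4).tolist())
d=np.load("top0.npy"); 
for n in ("hammer","caster"):
    pass
s=bot.observe(); print(s["eef_pos"],s["joints"])
E
```

```text
[282.4 261.5] 251 [ 0.4348 -0.0179  0.054 ]
[257.9 256.2] 251 [0.4477 0.0506 0.054 ]
[233.2 250.9] 243 [0.4606 0.1196 0.054 ]
[287.4 236.1] 242 [ 0.5054 -0.031   0.054 ]
[263.  230.9] 240 [0.5183 0.0378 0.054 ]
[238.9 225.7] 242 [0.5313 0.106  0.054 ]
mean [0.48301549 0.04418659] yaw -0.1855473652635611 scale 0.9976123221993896
[[0.4347, -0.018], [0.4476, 0.0508], [0.4605, 0.1196], [0.5055, -0.0313], [0.5184, 0.0375], [0.5313, 0.1063]] [[0.1, 0.1], [0.1, -0.2], [0.0, 0.0], [-0.0, 0.3], [-0.1, 0.2], [-0.0, -0.4]]
flap case-frame rel to disc mean [[0.0885, 0.0698], [0.1585, 0.0705], [0.1587, -0.07], [0.0888, -0.0694]]
[0.23066881 0.49928222 0.40469355] [ 9.35147228e-01  2.58655114e-01  1.53507336e+00  4.40082244e-05
  1.34800931e+00 -2.02819781e-01]
```

Request:
drive_tool --increments '[0,0,0,-0.12,0,0,0,0,-0.12,0,-23,-25.5,0,0,0,-23,-25.5,0,0,0,-23,-25.5,0,0,0,-23,-25.5,0,0,0,-23,-25.5,0,0,0,-23,-25.5,0,0,0,-23,-25.5,0,0,0,-23,-25.5,0,0,0]' --newtons 20

```text
time: 1.28
eef_pos: [0.3766, 0.2619, 0.4043]
tool_rot: [[-0.986, 0.167, 0.001], [0.167, 0.986, 0.004], [-0.001, 0.004, -1.0]]
ft_force: [0.6, 0.3, -1.8]
width: 0.0307
```

```bash
cat >> h.py <<'E'
D=np.array([[0.4347,-0.018],[0.4476,0.0508],[0.4605,0.1196],[0.5055,-0.0313],[0.5184,0.0375],[0.5313,0.1063]])
def st(k):
    s=bot.observe(); R=np.array(s["tool_rot"]); p=np.array(s["eef_pos"]); 
    yaw=np.arctan2(R[1,1],R[0,1]); w=(np.pi/2-.1855)-yaw
    print("t",round(s["time"],2),"tip",np.round(p+.186*R[:,2],4),"F",np.round(s["ft_force"],1),"w",round(s["width"],4),"twist needed",round(-w,3),"tilt",np.round(R[:2,2],4))
    t=np.array([*D[k],.055]); print("to disc",k,"tool mm",np.round(R.T@(t-p-.186*R[:,2])*1000,1))
E
python3 -c "
from h import *
st(2)"
```

```text
t 1.28 tip [0.3768 0.2627 0.2183] F [ 0.6  0.3 -1.8] w 0.0307 twist needed 0.018 tilt [0.0012 0.0041]
to disc 2 tool mm [-106.3 -127.8  162.9]
```

Request:
drive_tool --increments '[-21,-25,0,0.018,0,-21,-25,0,0,0,-21,-25,10,0,0,-21,-25,20,0,0,-21,-25,25,0,0,0,0,25,0,0,0,0,25,0,0,0,0,20,0,0,0,0,10,0,0,0,0,0,0,0]'

```text
time: 2.12
eef_pos: [0.4669, 0.1043, 0.2679]
tool_rot: [[-0.98, 0.197, 0.017], [0.197, 0.98, 0.003], [-0.016, 0.006, -1.0]]
ft_force: [0.1, 0.1, 0.7]
width: 0.0005
```

```bash
python3 -c "
from h import *
st(2)"
```

```text
t 2.12 tip [0.47   0.1049 0.0819] F [0.1 0.1 0.7] w 0.0005 twist needed -0.013 tilt [0.0165 0.0031]
to disc 2 tool mm [12.6 12.4 26.8]
```

Request:
drive_tool --increments '[6.5,6.5,4,-0.013,0,6,6,8,0,0,0,0,6,0,0,0,0,2,0,0,0,0,2,0,0,0,0,2,0,0,0,0,2,0,0,0,0,1,0,0,0,0,0,0,0,0,0,0,0,0]'

```text
time: 2.95
eef_pos: [0.4577, 0.1218, 0.2417]
tool_rot: [[-0.983, 0.18, 0.023], [0.18, 0.984, 0.003], [-0.022, 0.008, -1.0]]
ft_force: [-0.7, 0.6, 0.0]
width: 0.0005
```

```bash
python3 -c "
from h import *
st(2)
im,d=bot.read_camera('side');cv2.imwrite('pics/side1.png',cv2.resize(im[110:290,180:420],None,fx=3,fy=3,interpolation=cv2.INTER_CUBIC))"
```

```text
t 2.95 tip [0.4619 0.1225 0.0558] F [-0.7  0.6  0. ] w 0.0005 twist needed 0.004 tilt [0.023  0.0035]
to disc 2 tool mm [ 0.9 -3.1  0.7]
```

View pics/side1.png

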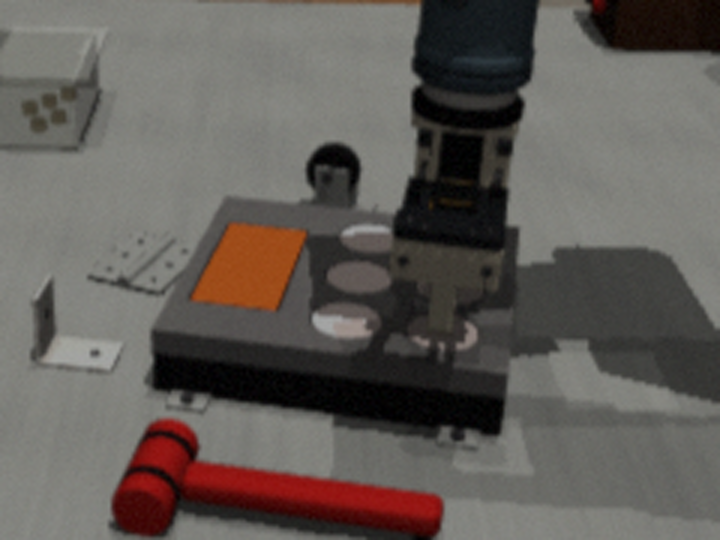

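The fingertips are over disc2, the near-left disc at about (445,335) in the crop. The flap is still flush.

Request:
drive_tool --increments '[0.5,-3,0,0,0,0,0,1,0,0,0,0,1,0,0,0,0,1,0,0,0,0,1,0,0,0,0,1,0,0,0,0,1.5,0,0,0,0,1.5,0,0,0,0,1.5,0,0,0,0,1.5,0,0]'

```text
time: 3.83
eef_pos: [0.4565, 0.1185, 0.2403]
tool_rot: [[-0.983, 0.181, 0.027], [0.181, 0.984, 0.004], [-0.026, 0.009, -1.0]]
ft_force: [-5.9, -0.1, 17.3]
width: 0.0006
```

```bash
python3 -c "
from h import *
st(2)"
```

```text
t 3.83 tip [0.4615 0.1193 0.0544] F [-5.9 -0.1 17.3] w 0.0006 twist needed 0.004 tilt [0.0269 0.0039]
to disc 2 tool mm [ 1.   0.2 -0.6]
```

Disc2 pushes back with 17 N without sinking, so it is solid. Next is disc5.

Request:
drive_tool --increments '[0,0,-6,0,0,0,0,-4,0,0,-15,0,0,0,0,-20,0,0,0,0,-15,0,0,0,0,-10,0,0,0,0,-5,0,0,0,0,0,0,0,0,0,0,0,0,0,0,0,0,0,0,0]'

```text
time: 4.67
eef_pos: [0.5212, 0.1062, 0.2535]
tool_rot: [[-0.983, 0.181, 0.026], [0.181, 0.983, 0.004], [-0.025, 0.009, -1.0]]
ft_force: [-0.4, -0.9, -0.1]
width: 0.0002
```

```bash
python3 -c "
from h import *
st(5)"
```

```text
t 4.67 tip [0.5261 0.1069 0.0675] F [-0.4 -0.9 -0.1] w 0.0002 twist needed 0.004 tilt [0.0261 0.004 ]
to disc 5 tool mm [-4.9  0.2 12.7]
```

Request:
drive_tool --increments '[-4,0,3,0,0,0,0,3,0,0,0,0,2,0,0,0,0,1.5,0,0,0,0,1.5,0,0,0,0,1.5,0,0,0,0,1.5,0,0,0,0,1.5,0,0,0,0,1.5,0,0,0,0,1.5,0,0]'

```text
time: 5.5
eef_pos: [0.5233, 0.1063, 0.2403]
tool_rot: [[-0.984, 0.178, 0.026], [0.179, 0.984, 0.003], [-0.025, 0.008, -1.0]]
ft_force: [-3.9, -0.5, 13.0]
width: 0.0004
```

```bash
python3 -c "
from h import *
st(5)"
```

```text
t 5.5 tip [0.5281 0.1069 0.0544] F [-3.9 -0.5 13. ] w 0.0004 twist needed 0.006 tilt [0.0261 0.0032]
to disc 5 tool mm [-3.3 -0.1 -0.5]
```

Disc5 is solid too (13 N). On to disc4.

Request:
drive_tool --increments '[0,0,-6,0,0,0,0,-4,0,0,-1,-15,0,0,0,-1,-20,0,0,0,-1,-15,0,0,0,0,-12,0,0,0,0,-6,0,0,0,0,0,0,0,0,0,0,0,0,0,0,0,0,0,0]'

```text
time: 6.33
eef_pos: [0.5139, 0.0375, 0.2524]
tool_rot: [[-0.984, 0.177, 0.03], [0.177, 0.984, 0.004], [-0.029, 0.009, -1.0]]
ft_force: [0.2, 0.5, -0.2]
width: 0.0006
```

```bash
python3 -c "
from h import *
st(4)"
```

```text
t 6.33 tip [0.5195 0.0382 0.0665] F [ 0.2  0.5 -0.2] w 0.0006 twist needed 0.008 tilt [0.03   0.0037]
to disc 4 tool mm [ 1.3 -1.  11.5]
```

Request:
drive_tool --increments '[1,-1,3,0.008,0,0,0,3,0,0,0,0,2,0,0,0,0,1.5,0,0,0,0,1.5,0,0,0,0,1.5,0,0,0,0,1.5,0,0,0,0,1.5,0,0,0,0,1.5,0,0,0,0,1.5,0,0]'

```text
time: 7.17
eef_pos: [0.513, 0.0394, 0.2403]
tool_rot: [[-0.983, 0.18, 0.032], [0.18, 0.984, 0.002], [-0.031, 0.007, -0.999]]
ft_force: [-6.4, -0.2, 15.0]
width: 0.0003
```

```bash
python3 -c "
from h import *
st(4)"
```

```text
t 7.17 tip [0.5188 0.0397 0.0544] F [-6.4 -0.2 15. ] w 0.0003 twist needed 0.005 tilt [0.0316 0.0018]
to disc 4 tool mm [ 0.  -2.3 -0.6]
```

Disc4 is solid (15 N). Next is disc1, at +72 in tool x.

Request:
drive_tool --increments '[0,0,-6,0,0,0,0,-4,0,0,15,-1,0,0,0,20,-1,0,0,0,15,0,0,0,0,12,0,0,0,0,6,0,0,0,0,2,0,0,0,0,0,0,0,0,0,0,0,0,0,0]'

```text
time: 8.0
eef_pos: [0.4427, 0.0506, 0.2499]
tool_rot: [[-0.983, 0.179, 0.037], [0.179, 0.984, 0.001], [-0.036, 0.008, -0.999]]
ft_force: [0.3, 0.3, 0.3]
width: 0.0006
```

```bash
python3 -c "
from h import *
st(1)"
```

```text
t 8.0 tip [0.4495 0.0509 0.064 ] F [0.3 0.3 0.3] w 0.0006 twist needed 0.006 tilt [0.0369 0.0013]
to disc 1 tool mm [ 2.2 -0.5  8.9]
```

Request:
drive_tool --increments '[2,0,3,0,0,0,0,2,0,0,0,0,1.5,0,0,0,0,1.5,0,0,0,0,1.5,0,0,0,0,1.5,0,0,0,0,1.5,0,0,0,0,1.5,0,0,0,0,1.5,0,0,0,0,1.5,0,0]'

```text
time: 8.83
eef_pos: [0.4438, 0.0505, 0.234]
tool_rot: [[-0.983, 0.179, 0.039], [0.179, 0.984, 0.001], [-0.038, 0.008, -0.999]]
ft_force: [-11.8, 0.4, 37.1]
width: 0.0005
```

```bash
python3 -c "
from h import *
st(1)"
```

```text
t 8.83 tip [0.451  0.0506 0.0481] F [-11.8   0.4  37.1] w 0.0005 twist needed 0.005 tilt [0.0385 0.0008]
to disc 1 tool mm [ 3.1 -0.4 -7. ]
```

Disc1 gave way, sank about 6 mm and bottomed out at 37 N. I'll draw straight up.

Request:
drive_tool --increments '[0,0,-4,0,0,0,0,-8,0,0,0,0,-15,0,0,0,0,-25,0,0,0,0,-30,0,0,0,0,-30,0,0,0,0,-25,0,0,0,0,-10,0,0,0,0,0,0,0,0,0,0,0,0]'

```text
time: 9.67
eef_pos: [0.4376, 0.0503, 0.3883]
tool_rot: [[-0.983, 0.179, 0.04], [0.18, 0.984, 0.001], [-0.039, 0.008, -0.999]]
ft_force: [-1.0, -0.2, 0.8]
width: 0.0003
```

```bash
python3 -c "
from h import *
st(1)
im,d=bot.read_camera('side');cv2.imwrite('pics/side2.png',cv2.resize(im[110:290,180:420],None,fx=3,fy=3,interpolation=cv2.INTER_CUBIC))
K=bot.get_calibration('side');T=np.array(K['cam_to_world']);K=np.array(K['intrinsics'])
m=cv2.inRange(cv2.cvtColor(im,cv2.COLOR_BGR2HSV),(5,150,60),(22,255,255))>0
m[:150]=0;m[250:]=0;v,u=np.nonzero(m&(d>0));z=d[v,u]
P=(np.linalg.solve(K,np.array([u,v,np.ones_like(u)]))*z).T@T[:3,:3].T+T[:3,3]
P=P[np.abs(P[:,2]-.075)<.04];print(len(P),P[:,2].min(),P[:,2].max())
n=np.linalg.svd(P-np.median(P,0),full_matrices=False)[2][2];print('tilt',np.arccos(abs(n[2])))"
```

```text
t 9.67 tip [0.445  0.0504 0.2025] F [-1.  -0.2  0.8] w 0.0003 twist needed 0.005 tilt [0.04   0.0006]
to disc 1 tool mm [  3.3  -0.3 147.5]
787 0.03512149908617901 0.09857323424345704
tilt 0.6926752171510602
```

View pics/side2.png

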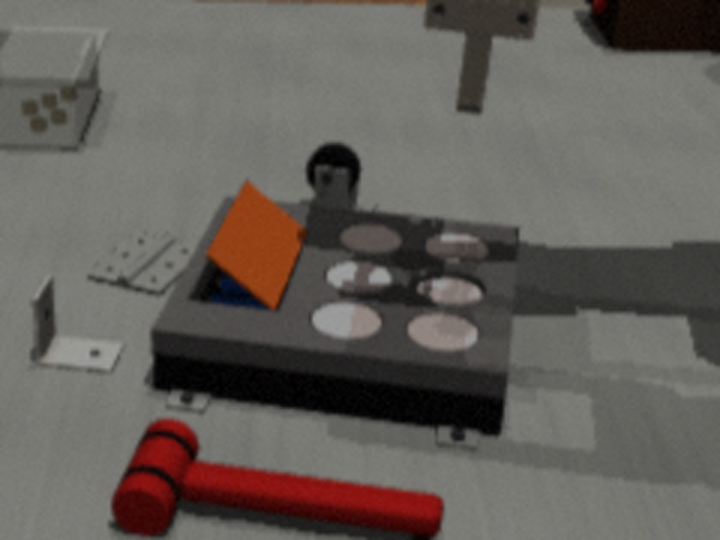

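The flap stands open, with its free edge near crop pixel (250,185). Disc1 at (450,290) is visibly sunk, the gripper is well clear, and the bystanders haven't moved.

```bash
python3 -c "
from cell import bot
print(bot.sign_off())"
```

```text
the job is handed in; nothing more can be done
None
```

The job is done and handed in at about 9.7 s of the 48 s allowed: the catch was disc1 (near row, middle), and pressing it home popped the flap open.

- **Search:** With the fingers closed, I felt disc2, disc5, disc4 and disc1 in turn. The first three were solid, pushing back with 13–17 N without sinking. Disc1 sank about 6.3 mm and stopped hard at 37 N. I then drew straight up, about 150 mm above the panel.
- **Last checks:** The side camera's depth puts the flap at about 0.69 rad. That agrees with the nominal 0.66 and is above the 0.5 needed. The picture shows disc1 sunk and the gripper clear, with the force reading back near zero. The hammer, caster, hinge and bracket looked unmoved by eye; I did not measure them.
- **Discrepancies:** The tool crept to about 0.04 rad of tilt over the moves. A few of the orange points behind the flap angle lay below the panel, so that figure is approximate. No check failed.

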